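Load a coated glass plate by its edges and lock the cam clamp

TASK

Take the long coated glass plate from its drying stand, holding it only by its edges so that nothing ever touches the white coated face, and set it down gently, coating up, flat on the two ledges of the clamping stage between the end stop and the open jaw, and let go. Then turn the stage's cam knob clockwise (seen from above) until the sprung roller drops into the cam's notch and the jaw holds the plate against the end stop. Leave the square plate and everything else where it is.

Things in the scene. Friction and masses are not known exactly. Their poses are not given: they have to be found in the camera images.
- plate_center (a point): Centre (half-way through the thickness) of the long glass plate: 110 mm along its x, 62 along its y, 6 thick, about 100 g. Green-tinted glass edges; on its top face a matt white coating, 1 mm thick, starting 3 mm in from every edge. The long edges (62 apart) are free to grip. It lies on stand_a, centre 45 mm above the table, roughly along the stand's x, overhanging the bars by 11 mm on both long sides.
- square_plate_center (a point): Centre of the other coated plate, same make but 62 x 62 mm; it lies on the other stand, 45 mm above the table, and must stay there.
- stand_a: Fixed drying stand under the long plate; origin at the centre of its underside. Aluminium foot 100 (x) x 50 (y) x 10 mm and two black cross bars at x = +-22 mm, each 8 (x) by 40 (y) mm, top 42 mm above the table. Which stand is nearer the stage varies.
- stand_b: Fixed drying stand of the same shape under the square plate.
- stage: Fixed clamping stage, origin at the centre of its underside, clamp axis along its y: dark steel base 110 (x) x 256 (y) x 10 mm; end stop at -y (face at y = -115 mm, flared lip up to 73 mm high), the sprung jaw in the middle (face at y = +6 mm when open, 52 mm high), cam knob at y = +56 mm, jaw yoke bars beside the cam (x = +-44 mm, 41 mm high).
- stage_seat (a point): Where the plate's centre goes on the stage (middle of the play; axes as the stage's, z up; plate length along y): x 0, y -54.5, z 45 mm of the stage. Two white ledges at y = -49.5 and +38.5 mm from here, tops 42 mm above the table; four side guides there leave 4 mm play either side, flared, 67 mm high, 14 mm long: the middle 70 mm of the plate's long edges is free for fingers. Stop to open jaw: 121 mm.
- knob_grip (a point): Centre of the black grip bar on the cam knob, on its upright axis, 76 mm above the table, 110.5 mm along the stage's +y from stage_seat. The bar is 64 mm along this frame's x, 14 thick along y, 28 high (62 to 90 mm above the table). Below it a bright steel cam disc, radius 32 mm, top 45 mm above the table, has one V notch on this frame's +y side.
- knob (a joint): Knob angle in rad, growing clockwise seen from above; starts between 0 and 0.4. At 1.25 the notch faces the roller (on the cam's side away from the plate) and the bar lies along the stage's x. The roller starts to fall in about 0.35 before that and is home within about 0.1 of 1.25; the notch's flank then stops the knob. Needs about 0.1 N m.
- jaw (a joint): Travel in m of the sprung jaw and its roller towards the plate (stage's -y): 0 with the roller on the round of the cam (open), about 0.011 with the roller in the notch and the jaw holding the plate against the stop, 0.014 closed with no plate. Its spring (6 to 8 N) shoves the plate along the ledges to the stop by itself.
- jaw_face (a point): Middle of the jaw's steel face that meets the plate's end edge, 45 mm above the table; 40 mm wide, 22 mm high.
- bottle: Glass bottle with blue cap, 70 mm across, 150 mm high, loose bystander; origin at the centre of its underside.
- beaker: Open glass beaker, 70 mm across, 85 mm high, loose bystander; origin at the centre of its underside.
- jar: Amber jar with black cap, 56 mm across, 70 mm high, loose bystander; origin at the centre of its underside.
- dish: Closed whitish dish, 90 mm across, 15 mm high, loose bystander; origin at the centre of its underside.
- spatula: Spatula 180 mm long lying on the table, loose bystander.
Not all that is in view belongs to the job. What is shaped like the part that bears plate_center but purple or red is not meant.

How it is judged:
On the way, in this order (a step that is already met when the one before it is completed fails the run):
1. the long plate lies flat on the stage's ledges between the guides, let go, with the jaw still open (x of plate_center in the frame of stage_seat between -0.0055 and 0.0055 m and z of plate_center in the frame of stage_seat between -0.003 and 0.003 m and angle between plate_center's own z axis and vertical below 0.05 rad and angle between the x axis of plate_center and the y axis of stage_seat, either way round below 0.12 rad and contact force between the fingers and plate below 0.1 N and value of joint jaw below 0.003 m), for 0.2 s.
2. the knob is turned until the roller is in the notch and the jaw has closed (value of joint jaw above 0.009 m), for 0.2 s.
At the end, for the whole second after the job is handed in: The long plate lies still and flat (3 mm, 0.05 rad), coating up, on the ledges between the guides, within 2.5 mm of touching the end stop, with the jaw closed on it (jaw travel 9 to 12.5 mm, roller in the notch), and nothing is held (x of plate_center in the frame of stage_seat between -0.0055 and 0.0055 m and z of plate_center in the frame of stage_seat between -0.003 and 0.003 m and angle between plate_center's own z axis and vertical below 0.05 rad and angle between the x axis of plate_center and the y axis of stage_seat, either way round below 0.12 rad and y of plate_center in the frame of stage_seat between -0.008 and -0.003 m and value of joint jaw between 0.009 and 0.0125 m and contact force between the fingers and plate below 0.1 N and contact force between the fingers and stage below 0.1 N and linear speed of plate below 0.02 m/s).
It fails at once if something touches the white coating of the long plate (contact force between plate_c1 and anything else above 0.3 N).
It fails at once if the long plate is dropped (falls freely by more than about 10 mm) or flung (contact force between the fingers and plate below 0.1 N and linear speed of plate above 0.45 m/s).
It fails at once if the square plate is moved by more than 10 mm (distance of square_plate_center from where it was at the start of the episode above 0.01 m).
It fails at once if a bystander is pushed by more than 30 mm (distance of any of bottle, beaker, jar, dish, spatula from where it was at the start of the episode above 0.03 m).
It also fails if it takes over 58 s, if anything falls off the work surface, if the arm or the gripper's body presses on something with over 40 N, if the wrist force passes 120 N, or if a joint passes its speed limit or range.

ROBOT

A 7-joint arm with a two-finger parallel gripper is mounted at the origin on the work surface. World frame = base frame: x ahead of the robot, y to its left, z up, the work surface at z = 0. Lengths are in m, angles in rad, forces in N, time in s.
With the tool pointing down it reaches from about 0.425 to 0.925 m from the base axis. Payload 6.8 kg.
Tool frame: the origin (TCP) lies at the very end of the fingers, on their centre line; the grasp point (between the pads) lies 19 mm behind it; z points along the fingers, y is the line along which they close (so a half turn about z gives the same grasp; the last joint's range is limited). The gripper opens to 85 mm and grips with 20 to 120 N. Pads are 22 mm wide; open, the fingers measure 114 mm over their backs; the gripper's body (76 mm by 85 mm) begins 54 mm behind the grasp point. The pads swing forward as they close: fully open they stand 13 mm farther back than shut.
Start: joints at [-1.402, 0.477, 0.022, 1.555, -0.011, 1.109, -0.083], TCP at [0.184, 0.649, 0.231] pointing down, gripper open.
Joint ranges: [-2.96, 2.96], [-0.34, 2.1], [-1.41, 1.46], [0.24, 2.44], [-1.37, 4.51], [0.17, 1.92], [-2.96, 2.96]. Speed limits (rad/s): [2.39, 2.39, 3.14, 3.14, 3.14, 3.14, 3.14].

INTERFACE

Orientations are given as a unit quaternion [w, x, y, z].
In Python, from station import get_obs, read_camera, hand_in gives the robot as it stands.
- The arm moves only by the tool arm_command, never from a script. Its argument "commands" is one flat list of numbers, 7 for each row, row after row: the shift along the tool's x, y, z in m, then the turn, a rotation vector about the tool's x, y, z in degrees, then the opening, from 0 (shut) to 1 (fully open). In form: [tx, ty, tz, rx, ry, rz, fingers, tx, ty, tz, rx, ry, rz, fingers, ...]. A call has 1 to 8 rows; each row is the pose to reach, as a shift and turn from the pose commanded when the call began, along the tool's axes at that moment; what a row does not reach only later rows make up. A row lasts 1/10 s, in which the tool goes at most 50 mm and 8.59 degrees, less where a joint would pass 70% of its speed; a pose out of reach is approached as far as the arm can. A call with a gripper value outside its range is refused whole. The fingers move at their own pace and stop on an object; "force" is the grip in N (left out, the last holds). Time passes only in rows, so rows that repeat a pose let the fingers close. It gives the time, the measured TCP pose, the force, the opening and the grip force at its end, in the units of the state.
- get_obs(): the state, without advancing time (a new reading comes with each control period).
- read_camera(name): name is "side" or "top"; returns a dict with "img" (420x560x3 uint8, red, green, blue), "camera_matrix" (3x3 intrinsics, pixels), "k1" (the pictures are not rectified: a ray, as slopes to the right and down, at radius r is drawn at 1 + k1 r^2 times it, then the intrinsics apply), "pose" (4x4, takes a point from camera to world coordinates). Camera axes: x right, y down, z forward; pixel columns grow to the right and rows downward; lengths in m; the calibration is good to about 2 mm. A picture is of the moment at which its call begins. There is no depth.
- hand_in(): hands the job in; it is judged then, once.
The state is a dict: "t": time; "q": joint angles; "joint_vel": joint speeds; "joint_torque": joint torques, N m; "eef_pos": TCP position; "tool_rot": TCP orientation; "contact_force": force on the tool from outside, world axes, zero at the start; "torque": the same for the moment, N m; "gripper_width": opening from 0.0 (shut) to 1.0 (fully open); "grasp_force": force on a finger pad.
Only numpy, scipy, OpenCV 4.12 (cv2) and the standard library are available. Lean on these libraries where they do the work, as an engineer would, in place of code of your own. Each camera call takes 0.05 s, during which the arm holds its last target. There are 200 camera calls.

## Working session

There is one attempt and no reset: what is moved stays moved. The work goes in short steps, Python scripts to look and compute and a tool call to move; the robot and the scene stay as the last step left them, time stands still between calls to the robot, and variables do not carry over. Pictures are saved under pics/ and viewed, at most 10 in all, crops included, and the job is handed in when it is done.

Besides the shell and the picture viewer there is one more tool, called by a JSON object that holds its "fn" and its "kwargs". arm_command: Moves the arm, as the interface text tells. Its arguments: {"type":"object","properties":{"commands":{"type":"array","items":{"type":"number"}},"force":{"type":"number"}},"required":["commands"]}

```bash
mkdir -p pics; cat > h.py <<'E'
import numpy as np, cv2, pickle
from station import get_obs, read_camera
from scipy.spatial.transform import Rotation as R
def ray(c,u,v):
    K=c["camera_matrix"];d=np.array([c["k1"],0,0,0,0],float)
    # invert x*(1+k1 r^2)
    xd=np.array([(u-K[0][2])/K[0][0],(v-K[1][2])/K[1][1]]);x=xd.copy()
    for _ in range(50): x=xd/(1+c["k1"]*(x@x))
    P=np.array(c["pose"]);return P[:3,3],P[:3,:3]@np.array([x[0],x[1],1])
def at(c,u,v,z):
    o,d=ray(c,u,v);return o+d*(z-o[2])/d[2]
def proj(c,p):
    P=np.linalg.inv(np.array(c["pose"]));q=P[:3,:3]@np.array(p)+P[:3,3];x=q[:2]/q[2];x=x*(1+c["k1"]*(x@x))
    K=c["camera_matrix"];return np.array([K[0][0]*x[0]+K[0][2],K[1][1]*x[1]+K[1][2]])
def snap(tag):
    o={n:read_camera(n) for n in("top","side")}
    pickle.dump(o,open(f"{tag}.pkl","wb"))
    return o
E
python3 - <<'E'
from h import *
o=snap("s0")
for n,c in o.items():
    print(n,np.round(c["pose"],3).tolist(),np.round(c["camera_matrix"],1).tolist(),c["k1"])
    cv2.imwrite(f"pics/{n}0.png",cv2.resize(c["img"][:,:,::-1],(800,600),interpolation=cv2.INTER_CUBIC))
print(get_obs())
E
```

```text
top [[0.017, -0.989, 0.147, 0.369], [-1.0, -0.016, 0.008, -0.062], [-0.005, -0.147, -0.989, 1.182], [0.0, 0.0, 0.0, 1.0]] [[388.6, 0.0, 282.1], [0.0, 388.6, 210.2], [0.0, 0.0, 1.0]] -0.08912928272861936
side [[0.994, -0.092, 0.064, 0.449], [-0.112, -0.747, 0.655, -0.95], [-0.013, -0.658, -0.753, 1.092], [0.0, 0.0, 0.0, 1.0]] [[529.0, 0.0, 276.9], [0.0, 529.0, 203.7], [0.0, 0.0, 1.0]] 0.05753828455814853
{'t': 0.1, 'q': array([-1.40211606,  0.47772354,  0.02235318,  1.55632795, -0.01151523,
        1.10930528, -0.08309896]), 'joint_vel': array([ 0.00079664, -0.00066747, -0.00022787, -0.00302517, -0.00114195,
        0.00031971,  0.00083444]), 'joint_torque': array([ 4.15050759e-03, -5.97761500e+01,  1.61345400e+00, -2.81954384e+01,
        1.28009656e-02,  4.96360502e-03,  8.00980956e-06]), 'eef_pos': array([0.18431894, 0.64880211, 0.23042945]), 'tool_rot': array([-5.80633463e-05,  1.37946209e-01,  9.90439384e-01, -8.15913513e-04]), 'contact_force': array([-0.43495252, -0.18335738, -0.52723439]), 'torque': array([ 0.01550437, -0.03544651, -0.00656743]), 'grasp_force': 0.0, 'gripper_width': 1.0008755018246245}
```

View pics/top0.png

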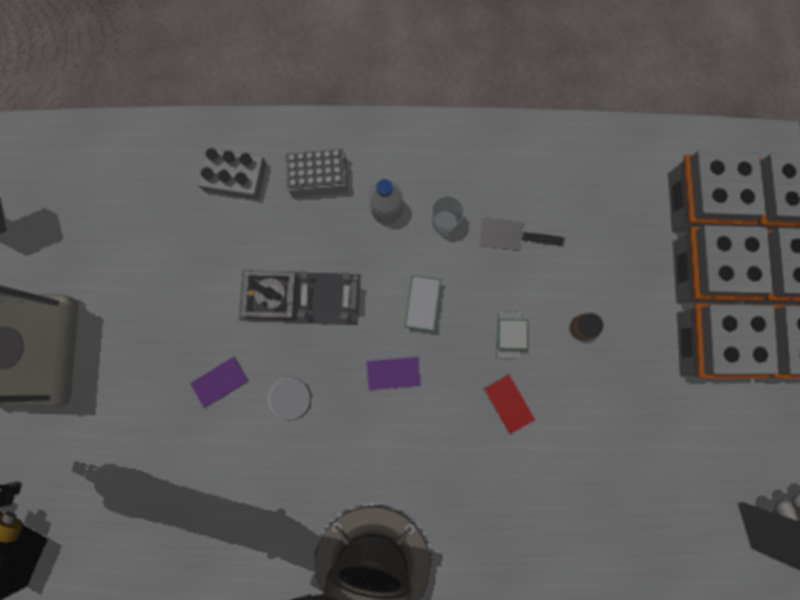

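View pics/side0.png

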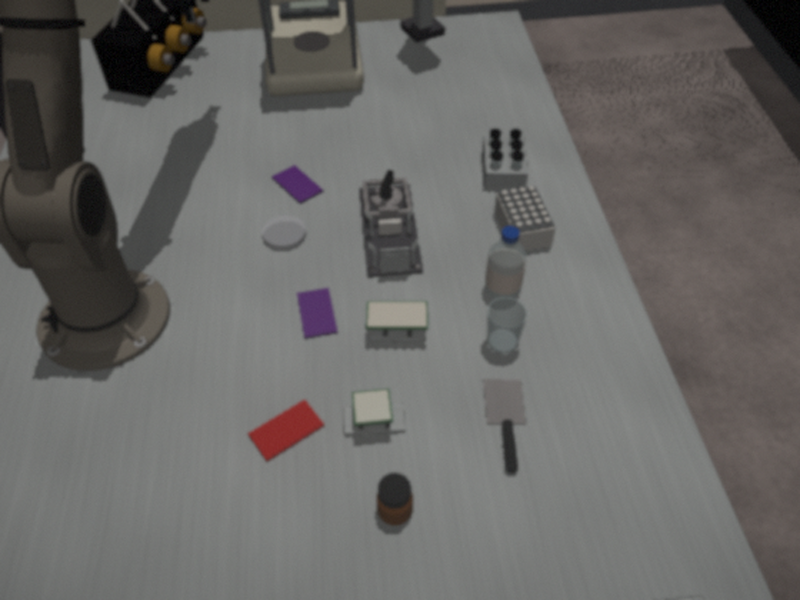

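Top view (800x600): the look-alikes are the long white/green plate at (423,303), the square white plate at (513,335), purple rectangles at (220,381) and (393,373), a red rectangle at (509,404) and the dish at (289,398). By the description I choose (423,303). The stage is at (300,297) with its knob on the left, which is +y. I'll check this in close crops.

```bash
python3 - <<'E'
from h import *
o=pickle.load(open("s0.pkl","rb"))
def crop(n,x,y,w,h,s):
    return cv2.resize(o[n]["img"][y:y+h,x:x+w,::-1],None,fx=s,fy=s,interpolation=cv2.INTER_CUBIC)
cv2.imwrite("pics/c1.png",np.clip(crop("top",160,180,160,60,5)*1.0*1.6,0,255))
a=crop("side",240,115,80,150,4)
cv2.imwrite("pics/c2.png",np.clip(a*1.3,0,255))
E
```

```text
[ WARN:0@0.363] global loadsave.cpp:1063 imwrite_ Unsupported depth image for selected encoder is fallbacked to CV_8U.
```

View pics/c1.png

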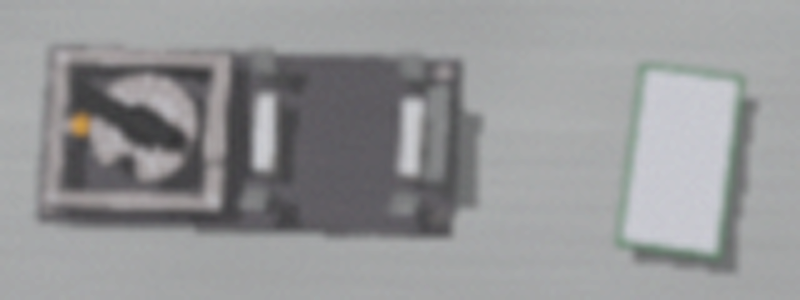

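View pics/c2.png

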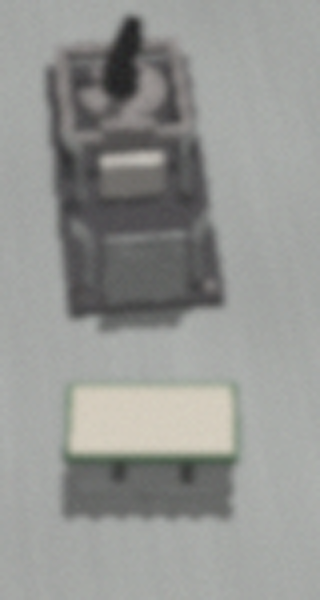

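Top crop: the plate has green edges and a white coating, with corners at about (641,64), (745,75), (722,257), (618,246). The ledges are at (264,132) and (412,136). The base corners are (461,59), (452,236), (38,221). The knob bar is at (75..185, 90..145). The side crop confirms a long plate on black bars. Now I'll fit the poses.

```bash
cat > fit.py <<'E'
from h import *
from scipy.optimize import least_squares
o=pickle.load(open("s0.pkl","rb"));T,S=o["top"],o["side"]
tp=lambda x,y:(160+(x+.5)/5-.5,180+(y+.5)/5-.5)
sp=lambda x,y:(240+(x+.5)/4-.5,115+(y+.5)/4-.5)
def fit(obs,g):
    def f(p):
        c,s=np.cos(p[2]),np.sin(p[2]);r=[]
        for cam,uv,m in obs:
            w=[p[0]+c*m[0]-s*m[1],p[1]+s*m[0]+c*m[1],m[2]]
            r+=list(proj(cam,w)-uv)
        return r
    s=least_squares(f,g);return s.x,np.round(np.reshape(s.fun,(-1,2)),1).tolist()
if __name__=="__main__":
    L,W=.055,.031
    pt=[(T,tp(641,64),(L,W,.048)),(T,tp(745,75),(L,-W,.048)),(T,tp(722,257),(-L,-W,.048)),(T,tp(618,246),(-L,W,.048))]
    ps=[(S,sp(68,383),(-L,W,.048)),(S,sp(238,383),(L,W,.048)),(S,sp(240,458),(L,-W,.048)),(S,sp(66,460),(-L,-W,.048))]
    st=[(T,tp(461,59),(.055,-.128,.01)),(T,tp(452,236),(-.055,-.128,.01)),(T,tp(38,221),(-.055,.128,.01)),(T,tp(264,132),(0,-.016,.042)),(T,tp(412,137),(0,-.104,.042))]
    ss=[(S,sp(224,303),(.055,-.128,.01)),(S,sp(70,316),(-.055,-.128,.01))]
    g=[.55,-.1,0]
    for n,a in(("plate T",pt),("plate S",ps),("plate TS",pt+ps),("stage T",st),("stage TS",st+ss)):
        x,r=fit(a,g);print(n,np.round(x,4),r)
        if "stage" in n:
            c,s=np.cos(x[2]),np.sin(x[2]);M=np.array([[c,-s],[s,c]])
            print(" seat",x[:2]+M@[0,-.0545],"knob",x[:2]+M@[0,.056])
    a,b=at(T,*tp(75,88),.09),at(T,*tp(185,147),.09);print("bar",a,b,(a+b)/2,np.degrees(np.arctan2(*(a-b)[1::-1])))
E
python3 fit.py
```

```text
plate T [ 0.5337 -0.0939 -0.1071] [[-0.0, -0.3], [-0.1, 0.0], [0.2, 0.3], [-0.0, -0.1]]
plate S [ 0.534  -0.0956 -0.1141] [[0.0, 0.3], [-0.0, -0.0], [0.1, 0.0], [-0.1, -0.2]]
plate TS [ 0.5339 -0.0947 -0.1106] [[0.3, -0.4], [0.2, 0.0], [0.4, 0.3], [0.2, -0.2], [-0.1, 0.0], [-0.2, -0.4], [0.1, -0.4], [-0.2, -0.5]]
stage T [ 0.5475  0.1704 -0.0185] [[0.0, -0.1], [0.1, 0.0], [-0.3, 0.0], [0.2, 0.0], [-0.0, 0.0]]
 seat [0.54647976 0.11589894] knob [0.54851968 0.22638011]
stage TS [ 0.5474  0.1688 -0.0196] [[0.5, -0.1], [0.6, 0.1], [0.2, -0.0], [0.7, 0.1], [0.5, 0.1], [0.4, -1.5], [-0.5, -1.7]]
 seat [0.54632356 0.11431668] knob [0.54849068 0.22479542]
bar [0.56369291 0.25680346 0.09      ] [0.53038601 0.19101382 0.09      ] [0.54703946 0.22390864 0.09      ] 63.148561935873545
```

```bash
cat > go.py <<'E'
import sys
from h import *
def rel(x,y,z,ang):
    o=get_obs();q=o["tool_rot"];r=R.from_quat([q[1],q[2],q[3],q[0]]);m=r.as_matrix()
    a=np.radians(ang);ty=np.array([np.cos(a),np.sin(a),0]);tz=np.array([0,0,-1.]);G=np.c_[np.cross(ty,tz),ty,tz]
    d=m.T@(np.array([x,y,z])-o["eef_pos"])
    print("t",round(o["t"],2),"d mm",np.round(d*1e3,1),"rot",np.round(np.degrees((r.inv()*R.from_matrix(G)).as_rotvec()),1),"eef",np.round(o["eef_pos"],4),"F",np.round(o["contact_force"],1),"w",round(o["gripper_width"],3))
v=list(map(float,sys.argv[1:]))
for i in range(0,len(v),4): rel(*v[i:i+4])
E
python3 go.py .5 .25 .231 83.7 .534 -.0945 .231 83.7
```

```text
t 0.1 d mm [-412.6 -297.4   -0. ] rot [-0.1 -0.  -9.6] eef [0.1843 0.6488 0.2304] F [-0.4 -0.2 -0.5] w 1.001
t 0.1 d mm [-5.395e+02 -6.195e+02  5.000e-01] rot [-0.1 -0.  -9.6] eef [0.1843 0.6488 0.2304] F [-0.4 -0.2 -0.5] w 1.001
```

{"fn": "arm_command", "kwargs": {"commands": [-0.41,-0.3,0,0,0,-9.6,1,-0.41,-0.3,0,0,0,-9.6,1,-0.41,-0.3,0,0,0,-9.6,1,-0.41,-0.3,0,0,0,-9.6,1,-0.41,-0.3,0,0,0,-9.6,1,-0.41,-0.3,0,0,0,-9.6,1,-0.41,-0.3,0,0,0,-9.6,1,-0.41,-0.3,0,0,0,-9.6,1], "force": 30}}

```text
t: 0.9
eef_pos: [0.4312, 0.3319, 0.2312]
tool_rot: [-0.0, 0.055, 0.999, -0.0]
contact_force: [1.2, 0.6, 0.4]
gripper_width: 1.002
grasp_force: 0.0
```

```bash
python3 go.py .534 -.0945 .12 83.7
```

```text
t 0.9 d mm [-148.7 -412.7  111.2] rot [-0. -0.  0.] eef [0.4312 0.3319 0.2312] F [1.2 0.6 0.4] w 1.002
```

{"fn": "arm_command", "kwargs": {"commands": [-0.149,-0.413,0,0,0,0,1,-0.149,-0.413,0,0,0,0,1,-0.149,-0.413,0,0,0,0,1,-0.149,-0.413,0,0,0,0,1,-0.149,-0.413,0,0,0,0,1,-0.149,-0.413,0,0,0,0,1,-0.149,-0.413,0,0,0,0,1,-0.149,-0.413,0,0,0,0,1]}}

```text
t: 1.7
eef_pos: [0.5242, -0.0568, 0.2312]
tool_rot: [-0.0, 0.054, 0.999, 0.0]
contact_force: [-0.1, 1.2, 0.3]
gripper_width: 1.002
grasp_force: 0.0
```

{"fn": "arm_command", "kwargs": {"commands": [0,0,0,0,0,0,1,0,0,0,0,0,0,1,0,0,0,0,0,0,1]}}

```text
t: 2.0
eef_pos: [0.524, -0.0535, 0.2309]
tool_rot: [-0.0, 0.054, 0.999, 0.0]
contact_force: [-0.2, 0.4, -0.6]
gripper_width: 1.001
grasp_force: 0.0
```

```bash
python3 go.py .534 -.0945 .12 83.7
```

```text
t 2.0 d mm [-14.4 -39.7 110.9] rot [ 0.  -0.1  0.1] eef [ 0.524  -0.0535  0.2309] F [-0.2  0.4 -0.6] w 1.001
```

{"fn": "arm_command", "kwargs": {"commands": [-0.0144,-0.0397,0.02,0,0,0,1,-0.0144,-0.0397,0.06,0,0,0,1,-0.0144,-0.0397,0.1,0,0,0,1,-0.0144,-0.0397,0.14,0,0,0,1,-0.0144,-0.0397,0.17,0,0,0,1,-0.0144,-0.0397,0.17,0,0,0,1,-0.0144,-0.0397,0.17,0,0,0,1]}}

```text
t: 2.7
eef_pos: [0.5344, -0.0947, 0.0616]
tool_rot: [-0.0, 0.054, 0.999, 0.0]
contact_force: [-0.0, 0.2, 0.8]
gripper_width: 0.999
grasp_force: 0.0
```

```bash
python3 go.py .534 -.0945 .020 83.7; python3 - <<'E'
from h import *
o=snap("s1");im=o["side"]["img"][170:290,210:350,::-1]
cv2.imwrite("pics/g1.png",np.clip(cv2.resize(im,None,fx=5,fy=5,interpolation=cv2.INTER_CUBIC)*1.3,0,255).astype(np.uint8))
E
```

```text
t 2.7 d mm [ 0.4  0.1 41.6] rot [ 0.  -0.   0.2] eef [ 0.5344 -0.0947  0.0616] F [-0.   0.2  0.8] w 0.999
```

View pics/g1.png

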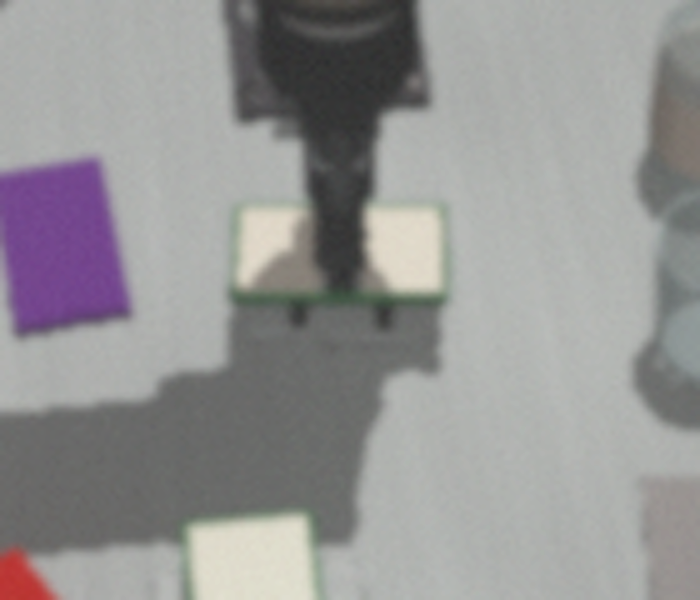

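The side crop shows the near finger centred on the long plate, tip at crop (340,290). I'll check that against the expected fingertip projection.

```bash
python3 - <<'E'
from h import *
S=pickle.load(open("s1.pkl","rb"))["side"]
for y in(.0425,.057):
  for z in(.0616,.0685,.0746):
    p=proj(S,[.534-.11*y,-.0947-y,z]); print(y,z,(p-[210,170])*5)
E
```

```text
0.0425 0.0616 [339.06525012 296.37014362]
0.0425 0.0685 [338.9081321  287.69131833]
0.0425 0.0746 [338.76819714 279.96151724]
0.057 0.0616 [339.17015684 319.60007685]
0.057 0.0685 [339.01227126 310.9486215 ]
0.057 0.0746 [338.87164582 303.24284235]
```

{"fn": "arm_command", "kwargs": {"commands": [0,0,0.015,0,0,0,1,0,0,0.03,0,0,0,1,0,0,0.043,0,0,0,1,0,0,0.043,0,0,0,1,0,0,0.043,0,0,0,0.85,0,0,0.043,0,0,0,0.75,0,0,0.043,0,0,0,0.6,0,0,0.043,0,0,0,0.6], "force": 30}}

```text
t: 3.6
eef_pos: [0.5347, -0.096, 0.0188]
tool_rot: [0.0, 0.055, 0.999, 0.0]
contact_force: [-1.5, 0.6, 1.6]
gripper_width: 0.716
grasp_force: 32.8
```

{"fn": "arm_command", "kwargs": {"commands": [0,0,0,0,0,0,0.5,0,0,0,0,0,0,0.5,0,0,0,0,0,0,0.5]}}

```text
t: 3.9
eef_pos: [0.5346, -0.0961, 0.0187]
tool_rot: [0.0, 0.055, 0.999, 0.0]
contact_force: [-1.3, 1.0, 5.1]
gripper_width: 0.718
grasp_force: 33.1
```

{"fn": "arm_command", "kwargs": {"commands": [0,0,-0.005,0,0,0,0.5,0,0,-0.015,0,0,0,0.5,0,0,-0.035,0,0,0,0.5,0,0,-0.06,0,0,0,0.5,0,0,-0.085,0,0,0,0.5,0,0,-0.1,0,0,0,0.5,0,0,-0.1,0,0,0,0.5]}}

```text
t: 4.6
eef_pos: [0.5358, -0.0962, 0.1208]
tool_rot: [0.002, 0.055, 0.999, 0.0]
contact_force: [0.9, 0.3, -1.5]
gripper_width: 0.719
grasp_force: 33.0
```

```bash
python3 go.py .5465 .115 .119 -1.1; python3 - <<'E'
from h import *
o=snap("s2");im=o["side"]["img"][150:270,210:350,::-1]
cv2.imwrite("pics/g2.png",np.clip(cv2.resize(im,None,fx=5,fy=5,interpolation=cv2.INTER_CUBIC)*1.3,0,255).astype(np.uint8))
E
```

```text
t 4.6 d mm [ 12.5 211.1   1.9] rot [ 0.2  0.2 84.8] eef [ 0.5358 -0.0962  0.1208] F [ 0.9  0.3 -1.5] w 0.719
```

View pics/g2.png

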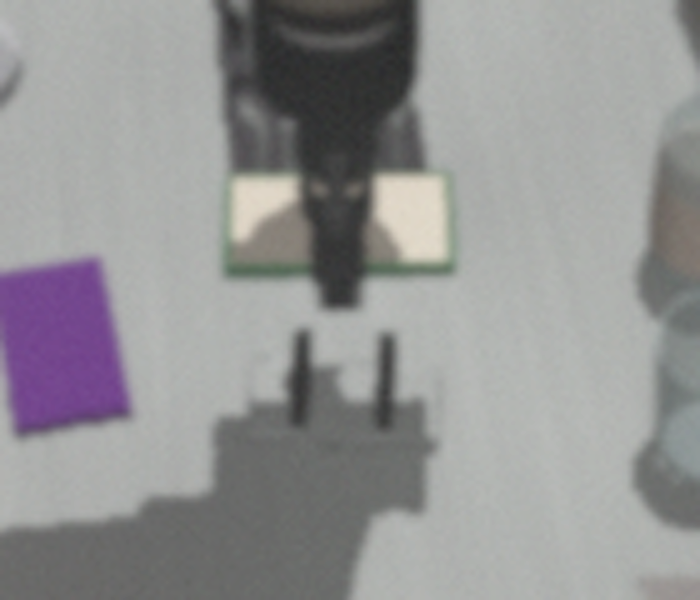

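Side crop: the plate is held level by its edges, with top-face corners at (230,173), (452,173), (455,265), (225,268).

```bash
python3 - <<'E'
from fit import *
S=pickle.load(open("s2.pkl","rb"))["side"]
sp=lambda x,y:(210+(x+.5)/5-.5,150+(y+.5)/5-.5)
L,W,z=.055,.031,.150
print(fit([(S,sp(230,173),(-L,W,z)),(S,sp(452,173),(L,W,z)),(S,sp(455,265),(L,-W,z)),(S,sp(225,268),(-L,-W,z))],[.53,-.1,0]))
E
```

```text
(array([ 0.53452792, -0.09751977, -0.11662456]), [[-0.3, -0.1], [0.2, -0.3], [0.3, 0.4], [-0.2, -0.0]])
```

{"fn": "arm_command", "kwargs": {"commands": [0.001,0.025,0,0,0,8,0.5,0.003,0.05,0,0,0,16,0.5,0.005,0.075,0,0,0,24,0.5,0.007,0.1,0,0,0,32,0.5,0.008,0.125,0,0,0,40,0.5,0.009,0.15,0,0,0,48,0.5,0.011,0.175,0,0,0,56,0.5,0.0125,0.2,0,0,0,64,0.5]}}

```text
t: 5.5
eef_pos: [0.5427, 0.105, 0.117]
tool_rot: [-0.001, 0.578, 0.816, -0.001]
contact_force: [-0.4, -0.1, -0.1]
gripper_width: 0.718
grasp_force: 33.0
```

{"fn": "arm_command", "kwargs": {"commands": [0,0,0,0,0,8,0.5,0,0,0,0,0,16,0.5,0,0,0,0,0,20.8,0.5,0,0,0,0,0,20.8,0.5,0,0,0,0,0,20.8,0.5]}}

```text
t: 6.0
eef_pos: [0.5431, 0.104, 0.1174]
tool_rot: [-0.0, 0.713, 0.701, -0.001]
contact_force: [-0.1, 0.2, -0.5]
gripper_width: 0.72
grasp_force: 33.0
```

```bash
python3 go.py .5464 .1145 .119 -1.1
```

```text
t 6.0 d mm [10.5  3.1 -1.6] rot [-0.1  0.1  0.2] eef [0.5431 0.104  0.1174] F [-0.1  0.2 -0.5] w 0.72
```

{"fn": "arm_command", "kwargs": {"commands": [0.0105,0.0031,0,0,0,0.2,0.5,0.0105,0.0031,0,0,0,0.2,0.5,0.0105,0.0031,0.02,0,0,0.2,0.5,0.0105,0.0031,0.04,0,0,0.2,0.5,0.0105,0.0031,0.058,0,0,0.2,0.5,0.0105,0.0031,0.058,0,0,0.2,0.5,0.0105,0.0031,0.058,0,0,0.2,0.5]}}

```text
t: 6.7
eef_pos: [0.5471, 0.1146, 0.0605]
tool_rot: [-0.0, 0.715, 0.699, -0.0]
contact_force: [-0.1, 0.4, -0.8]
gripper_width: 0.723
grasp_force: 33.1
```

```bash
python3 go.py .5464 .1145 .0187 -1.1; python3 - <<'E'
from h import *
o=snap("s3");a=o["side"]["img"][110:200,235:315,::-1];b=o["top"]["img"][165:255,160:260,::-1]
f=lambda i,s:np.clip(cv2.resize(i,None,fx=s,fy=s,interpolation=cv2.INTER_CUBIC)*1.4,0,255).astype(np.uint8)
cv2.imwrite("pics/g3.png",np.hstack([f(a,4.44)[:399],f(b,4.44)[:399]]))
E
```

```text
t 6.7 d mm [-0.1 -0.7 41.8] rot [-0.   0.  -0.1] eef [0.5471 0.1146 0.0605] F [-0.1  0.4 -0.8] w 0.723
```

View pics/g3.png

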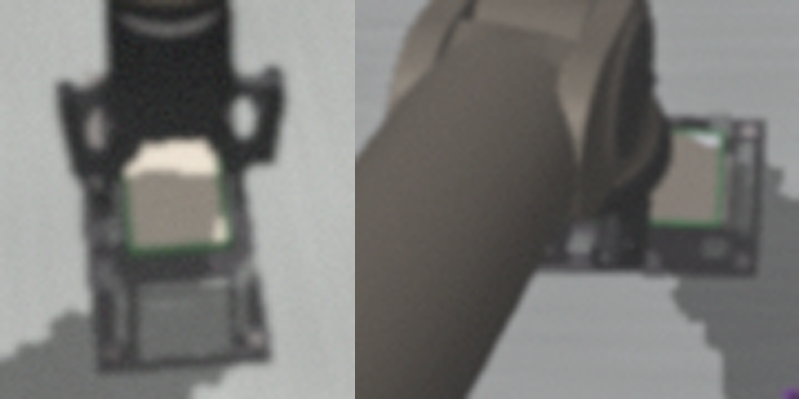

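Left is the side view, with the plate's stop-end corners at (128,250) and (230,242). Right is the top view, with corners at (722,130) and (722,225). I'll check these against the stage fit.

```bash
python3 - <<'E'
from fit import *
o=pickle.load(open("s3.pkl","rb"));S,T=o["side"],o["top"];k=4.44
z=.0898
a=[at(S,235+x/k-.4,110+y/k-.4,z) for x,y in((128,250),(230,242))]
b=[at(T,160+x/k-.4,165+y/k-.4,z) for x,y in((367,130),(367,225))]
print(np.round(a,4),np.round(b,4))
x=np.array([.5475,.1704]);t=-.0185;M=np.array([[np.cos(t),-np.sin(t)],[np.sin(t),np.cos(t)]])
for q in a+b: print(np.round(M.T@(q[:2]-x)*1e3,1))
E
```

```text
[[0.5133 0.0607 0.0898]
 [0.5753 0.0599 0.0898]] [[0.5763 0.0615 0.0898]
 [0.5145 0.0595 0.0898]]
[ -32.2 -110.3]
[  29.8 -110. ]
[  30.8 -108.3]
[ -30.9 -111.5]
```

{"fn": "arm_command", "kwargs": {"commands": [0,-0.0003,0.01,0,0,0,0.5,0,-0.0003,0.02,0,0,0,0.5,0,-0.0003,0.028,0,0,0,0.5,0,-0.0003,0.034,0,0,0,0.5,0,-0.0003,0.038,0,0,0,0.5,0,-0.0003,0.039,0,0,0,0.5,0,-0.0003,0.04,0,0,0,0.5,0,-0.0003,0.04,0,0,0,0.5]}}

```text
t: 7.6
eef_pos: [0.5468, 0.1146, 0.0204]
tool_rot: [0.0, 0.715, 0.699, 0.0]
contact_force: [-0.6, 0.8, -0.7]
gripper_width: 0.717
grasp_force: 33.2
```

```bash
python3 go.py .5468 .1145 .0187 -1.1
```

```text
t 7.6 d mm [-0.1 -0.   1.7] rot [ 0.  -0.  -0.2] eef [0.5468 0.1146 0.0204] F [-0.6  0.8 -0.7] w 0.717
```

{"fn": "arm_command", "kwargs": {"commands": [0,0,0.0006,0,0,0,0.5,0,0,0.0012,0,0,0,0.5,0,0,0.0016,0,0,0,0.5,0,0,0.0016,0,0,0,0.5]}}

```text
t: 8.0
eef_pos: [0.5468, 0.1148, 0.0188]
tool_rot: [-0.0, 0.715, 0.699, 0.0]
contact_force: [-0.6, 0.2, -0.3]
gripper_width: 0.721
grasp_force: 33.2
```

{"fn": "arm_command", "kwargs": {"commands": [0,0,0.0004,0,0,0,0.5,0,0,0.0008,0,0,0,0.5,0,0,0.0008,0,0,0,0.5]}}

```text
t: 8.3
eef_pos: [0.5468, 0.1147, 0.0187]
tool_rot: [-0.0, 0.715, 0.699, 0.0]
contact_force: [-3.6, -0.2, 10.2]
gripper_width: 0.72
grasp_force: 34.0
```

Contact is made at 10 N, so I release.

{"fn": "arm_command", "kwargs": {"commands": [0,0,-0.0003,0,0,0,0.72,0,0,-0.0003,0,0,0,0.78,0,0,-0.0003,0,0,0,0.85,0,0,-0.0003,0,0,0,1,0,0,-0.0003,0,0,0,1,0,0,-0.0003,0,0,0,1], "force": 20}}

```text
t: 8.9
eef_pos: [0.5467, 0.1146, 0.0181]
tool_rot: [-0.0, 0.715, 0.699, -0.0]
contact_force: [-0.3, -0.4, 0.7]
gripper_width: 1.001
grasp_force: 0.0
```

{"fn": "arm_command", "kwargs": {"commands": [0,0,-0.01,0,0,0,1,0,0,-0.03,0,0,0,1,0,0,-0.06,0,0,0,1,0,0,-0.1,0,0,0,1,0,0,-0.14,0,0,0,1,0,0,-0.14,0,0,0,1]}}

```text
t: 9.5
eef_pos: [0.5501, 0.1147, 0.1638]
tool_rot: [0.002, 0.715, 0.699, 0.004]
contact_force: [0.1, 0.2, 0.9]
gripper_width: 1.0
grasp_force: 0.0
```

```bash
python3 go.py .5485 .226 .159 -27; python3 - <<'E'
from h import *
o=snap("s4");a=o["side"]["img"][110:200,235:315,::-1];b=o["top"]["img"][165:255,160:260,::-1]
f=lambda i,s:np.clip(cv2.resize(i,None,fx=s,fy=s,interpolation=cv2.INTER_CUBIC)*1.4,0,255).astype(np.uint8)
cv2.imwrite("pics/g4.png",np.hstack([f(a,4.44)[:399],f(b,4.44)[:399]]))
E
```

```text
t 9.5 d mm [111.3  -4.2   5.1] rot [ 0.4 -0.3 25.7] eef [0.5501 0.1147 0.1638] F [0.1 0.2 0.9] w 1.0
```

View pics/g4.png

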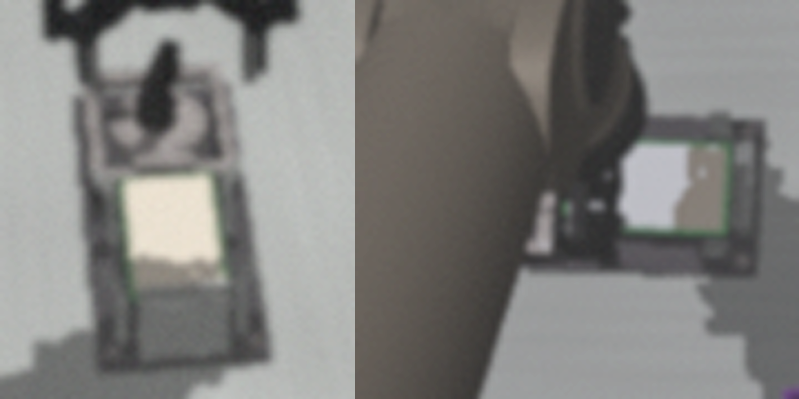

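The plate lies on the ledges between the guides and the knob bar is free above the frame. Next, above the knob.

{"fn": "arm_command", "kwargs": {"commands": [0.035,-0.002,0,0,0,8,1,0.07,-0.004,0,0,0,16,1,0.111,-0.005,0,0,0,24,1,0.111,-0.005,0,0.4,-0.3,25.7,1,0.111,-0.005,0,0.4,-0.3,25.7,1,0.111,-0.005,0,0.4,-0.3,25.7,1]}}

```text
t: 10.2
eef_pos: [0.5437, 0.2242, 0.1575]
tool_rot: [-0.0, 0.852, 0.523, -0.005]
contact_force: [-0.5, -0.5, -0.1]
gripper_width: 1.0
grasp_force: 0.0
```

```bash
python3 go.py .548 .2257 .062 -27; python3 - <<'E'
from fit import *
print(np.round(get_obs()["q"],2))
o=pickle.load(open("s4.pkl","rb"));T=o["top"];k=4.44
x=np.array([.5475,.1704]);t=-.0185;M=np.array([[np.cos(t),-np.sin(t)],[np.sin(t),np.cos(t)]])
for u,v in((728,143),(728,234)):
    q=at(T,160+(u-355)/k-.4,165+v/k-.4,.048);print(np.round(M.T@(q[:2]-x)*1e3,1))
E
```

```text
t 10.2 d mm [ 4.1  3.6 95.5] rot [-0.3  0.5  0. ] eef [0.5437 0.2242 0.1575] F [-0.5 -0.5 -0.1] w 1.0
[-1.11  0.55  0.85  1.87 -0.5   0.96 -0.5 ]
[  30.  -107.9]
[ -31.3 -111. ]
```

{"fn": "arm_command", "kwargs": {"commands": [0.004,0.0036,0,-0.3,0.5,0,1,0.004,0.0036,0.025,-0.3,0.5,0,1,0.004,0.0036,0.055,-0.3,0.5,0,1,0.004,0.0036,0.08,-0.3,0.5,0,1,0.004,0.0036,0.095,-0.3,0.5,0,1,0.004,0.0036,0.095,-0.3,0.5,0,1,0.004,0.0036,0.095,-0.3,0.5,0,1]}}

```text
t: 10.9
eef_pos: [0.5491, 0.2268, 0.0639]
tool_rot: [-0.001, 0.853, 0.522, 0.001]
contact_force: [0.6, 0.6, 0.5]
gripper_width: 1.001
grasp_force: 0.0
```

```bash
python3 go.py .548 .2257 .062 -27
```

```text
t 10.9 d mm [-1.5 -0.5  1.9] rot [ 0.  -0.2 -0. ] eef [0.5491 0.2268 0.0639] F [0.6 0.6 0.5] w 1.001
```

{"fn": "arm_command", "kwargs": {"commands": [0,0,0,0,0,0,0.6,0,0,0,0,0,0,0.4,0,0,0,0,0,0,0.25,0,0,0,0,0,0,0.1,0,0,0,0,0,0,0.1,0,0,0,0,0,0,0.1], "force": 30}}

```text
t: 11.5
eef_pos: [0.5497, 0.2267, 0.0637]
tool_rot: [0.0, 0.853, 0.522, 0.002]
contact_force: [3.5, -1.9, 0.4]
gripper_width: 0.161
grasp_force: 30.2
```

{"fn": "arm_command", "kwargs": {"commands": [0,0,0,0,0,4,0.1,0,0,0,0,0,8,0.1,0,0,0,0,0,12,0.1,0,0,0,0,0,16,0.1,0,0,0,0,0,20,0.1,0,0,0,0,0,24,0.1,0,0,0,0,0,24,0.1], "force": 40}}

```text
t: 12.2
eef_pos: [0.55, 0.2265, 0.0637]
tool_rot: [0.0, 0.943, 0.333, 0.002]
contact_force: [4.2, -2.6, 0.5]
gripper_width: 0.158
grasp_force: 41.4
```

```bash
python3 go.py .5485 .226 .062 -92;python3 -c "
from h import *
o=get_obs();print(np.round(o['q'],2),o['torque'])"
```

```text
t 12.2 d mm [-1.5 -0.5  1.7] rot [ 0.  -0.2 40.9] eef [0.55   0.2265 0.0637] F [ 4.2 -2.6  0.5] w 0.158
[-1.09  0.72  0.84  1.92 -0.73  0.83 -0.75] [-0.54226665 -0.78453137 -0.17781618]
```

{"fn": "arm_command", "kwargs": {"commands": [0,0,0,0,0,5,0.1,0,0,0,0,0,10,0.1,0,0,0,0,0,15,0.1,0,0,0,0,0,20,0.1,0,0,0,0,0,25,0.1,0,0,0,0,0,30,0.1,0,0,0,0,0,30,0.1]}}

```text
t: 12.9
eef_pos: [0.5502, 0.2263, 0.0637]
tool_rot: [-0.0, 0.997, 0.077, 0.002]
contact_force: [6.2, -3.4, -0.2]
gripper_width: 0.157
grasp_force: 41.6
```

{"fn": "arm_command", "kwargs": {"commands": [0,0,0,0,0,3,0.1,0,0,0,0,0,6,0.1,0,0,0,0,0,9,0.1,0,0,0,0,0,9,0.1,0,0,0,0,0,9,0.1]}}

```text
t: 13.4
eef_pos: [0.55, 0.2263, 0.0637]
tool_rot: [-0.0, 1.0, 0.0, 0.002]
contact_force: [5.5, -4.0, 0.7]
gripper_width: 0.158
grasp_force: 41.3
```

```bash
python3 go.py .5485 .226 .062 -91;python3 -c "
from h import *
o=get_obs();print(np.round(o['q'],2),o['torque'])"
```

```text
t 13.4 d mm [-1.5  0.3  1.7] rot [-0.  -0.2  1. ] eef [0.55   0.2263 0.0637] F [ 5.5 -4.   0.7] w 0.158
[-1.17  0.81  0.99  1.93 -0.88  0.91 -1.3 ] [-0.81414456 -0.94799142 -0.04822721]
```

{"fn": "arm_command", "kwargs": {"commands": [0,0,0,0,0,1.2,0.1,0,0,0,0,0,1.2,0.1,0,0,0,0,0,1.2,0.1]}}

```text
t: 13.7
eef_pos: [0.55, 0.2263, 0.0637]
tool_rot: [-0.0, 1.0, -0.01, 0.002]
contact_force: [5.3, -3.5, 0.2]
gripper_width: 0.156
grasp_force: 41.3
```

```bash
python3 go.py .5485 .226 .062 -91; python3 - <<'E'
from h import *
print(get_obs()["torque"])
o=snap("s5");a=o["side"]["img"][110:200,235:315,::-1];b=o["top"]["img"][165:255,160:260,::-1]
f=lambda i,s:np.clip(cv2.resize(i,None,fx=s,fy=s,interpolation=cv2.INTER_CUBIC)*1.4,0,255).astype(np.uint8)
cv2.imwrite("pics/g5.png",np.hstack([f(a,4.44)[:399],f(b,4.44)[:399]]))
E
```

```text
t 13.7 d mm [-1.5  0.3  1.7] rot [-0.  -0.2 -0.2] eef [0.55   0.2263 0.0637] F [ 5.3 -3.5  0.2] w 0.156
[-0.78060811 -0.9398424  -0.03822906]
```

View pics/g5.png

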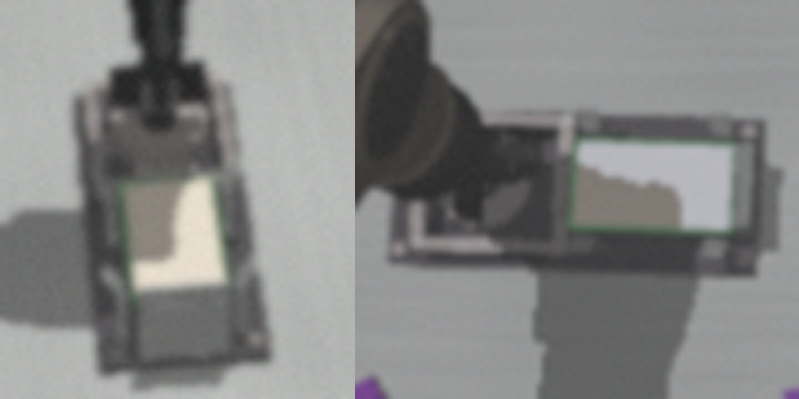

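Both views show the jaw closed against the plate, and the plate's end at the stop (736 in the top pane). I release and lift.

{"fn": "arm_command", "kwargs": {"commands": [0,0,0,0,0,0,0.2,0,0,0,0,0,0,0.4,0,0,0,0,0,0,0.45,0,0,0,0,0,0,0.45,0,0,-0.02,0,0,0,0.45,0,0,-0.05,0,0,0,0.45,0,0,-0.09,0,0,0,0.45,0,0,-0.13,0,0,0,0.45]}}

```text
t: 14.6
eef_pos: [0.5477, 0.227, 0.1941]
tool_rot: [-0.001, 1.0, -0.01, -0.0]
contact_force: [-0.0, 0.1, -0.5]
gripper_width: 0.452
grasp_force: 0.0
```

{"fn": "arm_command", "kwargs": {"commands": [-0.05,0,-0.03,0,0,0,0.45,-0.1,0,-0.03,0,0,0,0.45,-0.12,0,-0.03,0,0,0,0.45,-0.12,0,-0.03,0,0,0,0.45,-0.12,0,-0.03,0,0,0,0.45,-0.12,0,-0.03,0,0,0,0.45]}}

```text
t: 15.2
eef_pos: [0.4292, 0.2296, 0.2233]
tool_rot: [-0.001, 1.0, -0.01, 0.001]
contact_force: [-1.2, -0.4, -0.1]
gripper_width: 0.453
grasp_force: 0.0
```

```bash
python3 go.py .5485 .226 .2 -91; python3 - <<'E'
from h import *
o=snap("s6");a=o["side"]["img"][110:200,235:315,::-1];b=o["top"]["img"][165:255,160:260,::-1]
f=lambda i,s:np.clip(cv2.resize(i,None,fx=s,fy=s,interpolation=cv2.INTER_CUBIC)*1.4,0,255).astype(np.uint8)
cv2.imwrite("pics/g6.png",np.hstack([f(a,4.44)[:399],f(b,4.44)[:399]]))
E
```

```text
t 15.2 d mm [119.3   1.2  23.5] rot [-0.1 -0.1 -0.2] eef [0.4292 0.2296 0.2233] F [-1.2 -0.4 -0.1] w 0.453
```

View pics/g6.png

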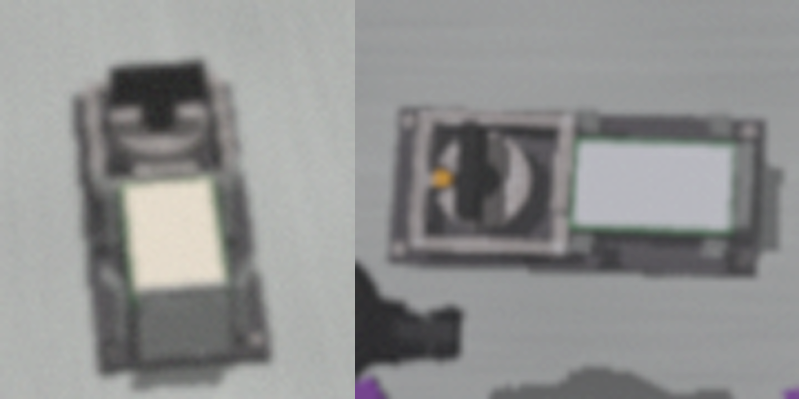

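The roller (442,178) sits in the notch and the bar lies along the stage's x. The jaw, edge at 572, holds the plate against the stop at 736.

```bash
python3 -c "
from station import hand_in;print(hand_in())"
```

```text
the job is handed in; nothing more can be done
None
```

I set the long plate on the stage coating up, turned the knob until the roller was in the notch and the jaw held the plate against the end stop, then let go and handed in at about 15 s; the final pictures show it seated, but `hand_in` returned no verdict.

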